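# Withdraw the turntable's index plunger and hold it out

### The arm

A 7-joint arm with a two-finger parallel gripper is mounted at the origin on a cart in front of the work surface, level with it; the furniture and walls round the work are solid. World frame = base frame: x ahead of the robot, y to its left, z up, the work surface at z = 0. Lengths are in mm, angles in rad, forces in N, time in s.
With the tool pointing down it reaches from about 400 to 875 mm from the base axis. Payload 4.4 kg.
Tool frame: the origin (TCP) lies on the centre line of the jaws, within the pads' length; the fingertips stand 22 mm ahead of it and the grasp point (between the pads) lies 3 mm ahead of it; z points along the fingers, y is the line along which they close (so a half turn about z gives the same grasp; the last joint's range is limited). The gripper opens to 85 mm and grips with 20 to 120 N. Pads are 22 mm wide; open, the fingers measure 114 mm over their backs; the gripper's body (76 mm by 85 mm) begins 54 mm behind the grasp point. The pads swing forward as they close: fully open they stand 13 mm farther back than shut.
Start: joints at [1.216, 0.628, 0.038, 1.517, -0.027, 0.996, -0.02], TCP at [185.15, -623.087, 217.213] pointing down, gripper open.
Joint ranges: [-3.06, 3.06], [-0.37, 2.12], [-1.25, 1.32], [0.18, 2.47], [-1.1, 4.24], [0.23, 1.98], [-2.94, 2.94]. Speed limits (rad/s): [2.57, 2.57, 3.14, 3.14, 3.14, 3.14, 3.14].

### API

Orientations are given as a unit quaternion [w, x, y, z].
In Python, from station import r, cams gives the robot as it stands. The module is installed in compiled form; this text tells all that it offers.
- The arm moves only by the tool send_rows, never from a script. Its argument "increments" is a list of rows, each a list of 2 entries, a list of its own where there are three numbers: the shift along the tool's x, y, z in parts of the range, where 1.0 means 75 cm, then the turn, a rotation vector about the tool's x, y, z in fractions of the full range, 1 being 45 degrees. In form: [[[tx, ty, tz], [wx, wy, wz]], ...]. A call has 1 to 8 rows; each row is the pose to reach, as a shift and turn from the pose commanded when the call began, along the tool's axes at that moment; what a row does not reach only later rows make up. A row lasts 1/10 s, in which the tool goes at most 50 mm and 8.59 degrees, less where a joint would pass 70% of its speed; a pose out of reach is approached as far as the arm can. A call with a gripper value outside its range is refused whole. "jaw" is the opening, from 0 (shut) to 1 (fully open), set as the call begins (left out, the last holds). The fingers move at their own pace and stop on an object; "newtons" is the grip in N (left out, the last holds). Time passes only in rows, so rows that repeat a pose let the fingers close. It gives the time, the measured TCP pose, the force, the opening and the grip force at its end, in the units of the state.
- r.sense(): the state, without advancing time (a new reading comes with each control period).
- cams.camera(name): name is "side" or "top" or "wrist"; returns the picture (420x560x3 uint8, red, green, blue); there is no depth.
- cams.calibration(name): a dict with "fx", "fy", "cx", "cy" (pixels), "dist" ([k1, k2, p1, p2, k3] as OpenCV has them; the pictures are not rectified), "rvec" (rotation vector, rad) and "tvec" (3), from world to camera coordinates, as OpenCV has them. Camera axes: x right, y down, z forward; pixel columns grow to the right and rows downward; lengths in mm; the calibration is good to about 2 mm. A picture is of the moment at which its call begins: read the wrist's pose just before it. calibration takes no time and is no camera call; for the wrist camera it gives the pose at the moment of the call.
- r.job_done(): hands the job in; it is judged then, once.
The state is a dict: "time": time; "q": joint angles; "joint_vel": joint speeds; "effort": joint torques, N m; "eef_pos": TCP position; "tcp_rot": TCP orientation; "wrist_force": force on the tool from outside, world axes, zero at the start; "torque": the same for the moment, N m; "width": finger opening in mm; "grasp_force": force on a finger pad.
Only numpy, scipy, OpenCV 4.12 (cv2) and the standard library are available. Lean on these libraries where they do the work, as an engineer would, in place of code of your own. Each camera call takes 0.05 s, during which the arm holds its last target. There are 200 camera calls.

### The job

The cake-decorating turntable is locked by a sprung index plunger whose red knob is hidden under a loose orange splash cap. Lift the cap off, stand it open end down in the round blue cap holder and let go of it; then grip the red knob, pull the plunger straight up as far as it goes, and finish while still holding it there, clear of its hole in the disc. Leave the mugs, the tin, the tape roll and the matchbox where they stand.

Things in the scene. Friction and masses are not known exactly. Their poses are not given: they have to be found in the camera images.
- turntable: Cake-decorating turntable, fixed (disc does not turn): grey foot, aluminium disc 270 mm across, top 95 mm high. Origin on the worktop under the disc's centre, z up. On its -x side a grey bracket 40 mm wide, 124 mm high, out to 174 mm from the centre, reaches over the rim; on it at (-120, 0) mm a steel collar, 50 mm across, top 134 mm high, guides the upright plunger. Position and yaw vary.
- knob_top (a point): Centre of the top of the plunger's red knob, 168 mm above the worktop at rest; moves with the plunger; hidden by the cap at first. The knob is round, upright, 21 mm across at the bottom, 24 mm near the top, 32 mm tall; its sides can be gripped from above. The collar's top, 34 mm below this point at rest, limits how deep the fingers can go; nothing else near is as high as the collar.
- plunger (a joint): How far the plunger is pulled straight up, in m: 0 = seated (steel pin 12 mm deep in the disc's hole), 0.018 = fully back against its stop (pin tip 6 mm above the disc). A spring pulls it home with about 4.5 N at 0, rising evenly to about 10 N at 0.018; it springs back when let go.
- cap: Loose orange splash cap, a round cup turned open end down: 40 mm outer diameter, 44 mm high, inside 34 mm wide and 40 mm deep, about 40 g. Origin: centre of its open lower rim; z to its closed top. At the start it stands on the collar over the knob (origin 134 mm above the worktop); it must rise straight up 40 mm to clear the knob.
- cap_holder: Round blue cap holder, fixed to the worktop: base disc 84 mm across and 6 mm thick, with an upright ring of 57 mm outer and 49 mm inner diameter, rim 20 mm above the worktop. Origin: centre of its underside, on the worktop. The cap stands on the base inside the ring, its lower rim then 6 mm above the worktop. It may be left or right of the turntable.
- white_mug: White mug, 73 x 98 x 66 mm high, handle included; stands on the worktop, in the other of the two places where the holder may be. Origin: centre of its underside. To be left alone.
- red_mug: Red plastic mug, 69 x 94 x 72 mm high, handle included, on the worktop to the right. Origin: centre of its underside. To be left alone.
- tuna_tin: Flat round food tin, 86 mm diameter, 40 mm high, on the worktop at the left. Origin: centre of its underside. To be left alone.
- tape_roll: Roll of beige tape lying flat, 104 mm diameter, 25 mm high, on the worktop at the left. Origin: centre of its underside. To be left alone. Beyond it stands a tall cabinet with a door ajar; the door's free edge, about (0.48, 0.34) m in the robot frame, is an obstacle as high as the arm, so pull the arm in before swinging it from left to right.
- matchbox: Yellow and red matchbox lying flat, 36 x 52 x 16 mm, on the worktop at the left. Origin: centre of its underside. To be left alone.
Not all that is in view belongs to the job. Of the things shaped like the cap_holder, the blue one is meant. Several things have the shape of the cap; the one meant has the colours described above.

How it is judged (in metres and radians):
On the way, in this order (a step that is already met when the one before it is completed fails the run):
1. the cap stands open end down in the holder, let go, with the plunger still seated (horizontal distance between cap and cap_holder below 0.007 m and z of cap in the frame of cap_holder between 0.003 and 0.01 m and angle between cap's own z axis and vertical below 0.12 rad and contact force between cap and the arm below 0.1 N and contact force between cap and the fingers below 0.1 N and linear speed of cap below 0.02 m/s and value of joint plunger below 0.004 m), for 0.2 s.
2. the plunger is pulled fully up by the fingers (value of joint plunger above 0.015 m and contact force between turntable and the fingers above 2 N), for 0.3 s.
At the end, for the whole second after the job is handed in: The fingers still hold the plunger (over 2 N), pulled up by more than 15 of its 18 mm; the cap stands in the holder, released, at rest, open end down: rim centre within 7 mm of the holder's axis, 3 to 10 mm above the worktop, upright within 0.12 rad (all of step 2 and horizontal distance between cap and cap_holder below 0.007 m and z of cap in the frame of cap_holder between 0.003 and 0.01 m and angle between cap's own z axis and vertical below 0.12 rad and contact force between cap and the arm below 0.1 N and contact force between cap and the fingers below 0.1 N and linear speed of cap below 0.02 m/s); the arm keeps its last pose, push and grip.
It fails at once if the white mug is shifted by more than 20 mm (distance of white_mug from where it was at the start of the episode above 0.02 m).
It fails at once if the red mug is shifted by more than 20 mm (distance of red_mug from where it was at the start of the episode above 0.02 m).
It fails at once if the tuna tin is shifted by more than 20 mm (distance of tuna_tin from where it was at the start of the episode above 0.02 m).
It fails at once if the tape roll is shifted by more than 20 mm (distance of tape_roll from where it was at the start of the episode above 0.02 m).
It fails at once if the matchbox is shifted by more than 20 mm (distance of matchbox from where it was at the start of the episode above 0.02 m).
It also fails if it takes over 56 s, if anything falls off the work surface, if the arm or the gripper's body presses on something with over 40 N, if the wrist force passes 120 N, or if a joint passes its speed limit or range.

## Working session

There is one attempt and no reset: what is moved stays moved. The work goes in short steps, Python scripts to look and compute and a tool call to move; the robot and the scene stay as the last step left them, time stands still between calls to the robot, and variables do not carry over. Pictures are saved under pics/ and viewed, at most 10 in all, crops included, and the job is handed in when it is done.

Besides the shell and the picture viewer there is one more tool, called after "Emit:" as a command line: name --argument value ..., lists and objects as JSON in quotes. send_rows: Moves the arm, as the interface text tells. Its arguments: {"type":"object","properties":{"increments":{"type":"array"},"jaw":{"type":"number"},"newtons":{"type":"number"}},"required":["increments"]}

```bash
mkdir -p pics; cat > h.py <<'E'
import numpy as np, cv2
from station import r, cams
def cal(n):
    c=cams.calibration(n); K=np.array([[c['fx'],0,c['cx']],[0,c['fy'],c['cy']],[0,0,1.]])
    return K,np.array(c['dist'],float),np.array(c['rvec'],float),np.array(c['tvec'],float)
def ray(C,uv):
    K,d,rv,t=C; R=cv2.Rodrigues(rv)[0]
    p=cv2.undistortPoints(np.array([[uv]],float),K,d)[0,0]
    return -R.T@t.ravel(), R.T@np.array([p[0],p[1],1.])
def onz(C,uv,z):
    o,d=ray(C,uv); return o+d*(z-o[2])/d[2]
def proj(C,P):
    K,d,rv,t=C; return cv2.projectPoints(np.array([P],float),rv,t,K,d)[0][0,0]
def two(C1,a,C2,b):
    o1,d1=ray(C1,a);o2,d2=ray(C2,b)
    s=np.linalg.lstsq(np.c_[d1,-d2],o2-o1,rcond=None)[0]
    p,q=o1+d1*s[0],o2+d2*s[1]; return (p+q)/2,np.linalg.norm(p-q)
def snap(n,f):
    C=cal(n); im=cams.camera(n); cv2.imwrite('pics/'+f,im[:,:,::-1]); return im,C
E
python3 - <<'E'
from h import *
for n in('top','side','wrist'):
    im,C=snap(n,n+'0.png'); print(n,ray(C,(280,210)))
s=r.sense(); print(s['time'],s['eef_pos'],s['tcp_rot'],s['wrist_force'],s['width'])
E
```

```text
top (array([-210.92658488,   65.94338306, 1746.43205043]), array([ 0.39107677, -0.05872532, -0.91861937]))
side (array([ -183.22909023, -1097.20972296,   947.64366761]), array([ 0.45294587,  0.71731515, -0.5294815 ]))
wrist (array([ 264.30664853, -598.77499709,  373.87484906]), array([-0.3119978 , -0.08194683, -0.94657713]))
0.15 [ 184.99313672 -622.57935574  216.51828735] [-7.31332357e-04  9.89594502e-01  1.43882509e-01 -1.03037566e-04] [ 1.1596379  -0.39068698  0.15192057] 85.24963390876798
```

View pics/top0.png

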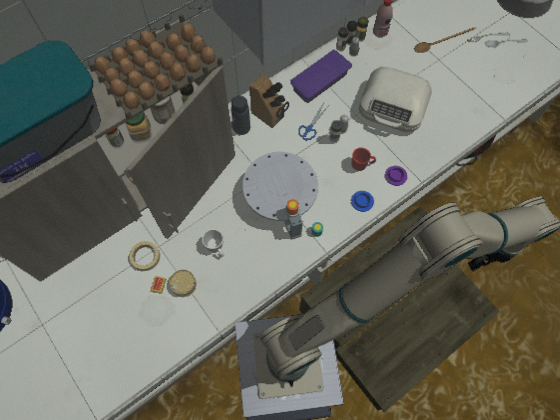

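View pics/side0.png

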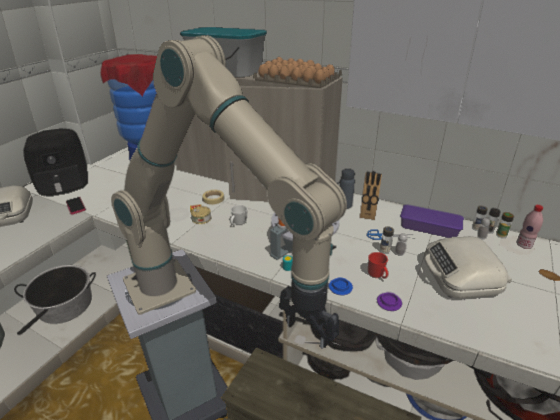

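Top view: the turntable disc is at about (280,185), with an orange-topped item on its bracket at (293,206). There are two rings, blue at (362,201) and purple at (396,175), and a teal/yellow cap-like thing at (318,229). I'll confirm in one enlarged crop and take the first measurements.

```bash
python3 - <<'E'
from h import *
a=cv2.imread('pics/top0.png');b=cv2.imread('pics/side0.png')
A=cv2.resize(a[140:250,235:415],(800,489),interpolation=cv2.INTER_CUBIC)
cv2.imwrite('pics/crop.png',A)
C=cal('top');S=cal('side')
h=cv2.cvtColor(a,cv2.COLOR_BGR2HSV)
def blobs(lo,hi,x0,y0,x1,y1):
    m=cv2.inRange(h,lo,hi); z=np.zeros_like(m); z[y0:y1,x0:x1]=m[y0:y1,x0:x1]
    n,l,st,ce=cv2.connectedComponentsWithStats(z)
    return [(st[i],ce[i].round(2)) for i in range(1,n) if st[i][4]>12]
print('orange',blobs((3,120,120),(28,255,255),270,180,345,250))
for n,lo,hi in(('blue',(100,130,60),(125,255,255)),('purple',(126,80,50),(160,255,255))):
    for st,ce in blobs(lo,hi,335,150,420,220): print(n,st,ce,onz(C,ce,6),onz(C,ce,10))
print(onz(C,(293,205),178), onz(C,(280.5,185),95))
E
```

```text
orange [(array([287, 199,  11,  11,  97], dtype=int32), array([292.28, 204.44])), (array([315, 224,   5,   6,  21], dtype=int32), array([317.24, 226.62]))]
blue [352 191  22  20 318] [362.4 200.8] [ 529.45000579 -351.15019771    6.        ] [ 527.74841316 -350.19159991   10.        ]
purple [385 166  22  20 326] [395.82 175.21] [ 618.14687423 -496.64145197    6.        ] [ 616.24143136 -495.34847456   10.        ]
[469.3713965  -79.22231374 178.        ] [587.44462934 -53.57391289  95.        ]
```

View pics/crop.png

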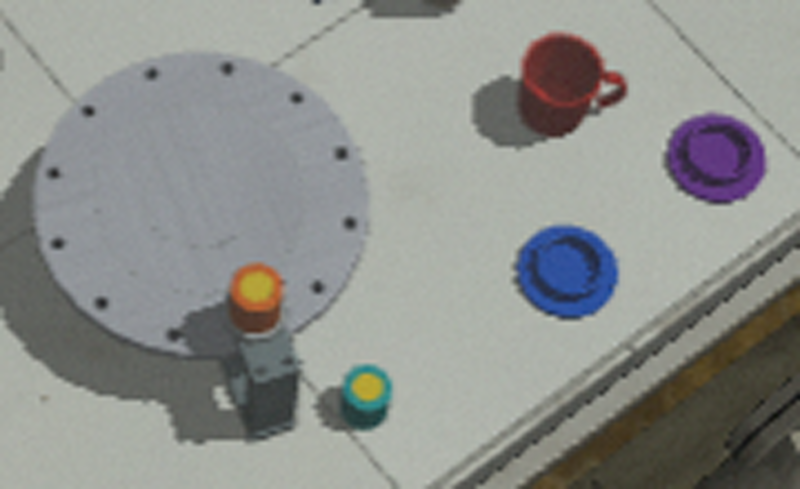

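The orange cap with the yellow top at (293,206) is the one meant: it stands on the bracket collar. The teal cap at (318,229) on the worktop is a decoy. Of the rings, the blue one at (362,201) is meant, not the purple one at (396,175). The cap comes out 121 mm from the disc's centre against 120 mm given, so the measurement fits. I'll move to look at the holder with the wrist camera.

The manual's scale: shifts go in shares of 75 cm and turns go in shares of 45 degrees. Converting my numbers, 255 mm / 750 = 0.34, 175 mm / 750 = 0.2333.

Emit:
send_rows --increments '[[[0,0,-0.0267],[0,0,0]],[[0.0267,-0.0107,-0.06],[0,0,0]],[[0.0733,-0.0267,-0.0867],[0,0,0]],[[0.1267,-0.0467,-0.1067],[0,0,0]],[[0.18,-0.0667,-0.112],[0,0,0]],[[0.2333,-0.088,-0.112],[0,0,0]],[[0.2867,-0.108,-0.112],[0,0,0]],[[0.34,-0.128,-0.112],[0,0,0]]]' --jaw 1

```text
time: 0.95
eef_pos: [403.3, -457.1, 301.1]
tcp_rot: [-0.0, 0.99, 0.144, -0.0]
wrist_force: [0.3, -0.3, -0.1]
width: 85.4
grasp_force: 0.0
```

In the tool's units: 174 mm / 750 = 0.232, 167 mm / 750 = 0.2227.

Emit:
send_rows --increments '[[[0.0533,-0.02,0],[0,0,0]],[[0.1067,-0.04,0],[0,0,0]],[[0.16,-0.06,0],[0,0,0]],[[0.2,-0.076,0],[0,0,0]],[[0.2227,-0.0853,0],[0,0,0]],[[0.232,-0.088,0],[0,0,0]],[[0.232,-0.088,0],[0,0,0]],[[0.232,-0.088,0],[0,0,0]]]'

```text
time: 1.75
eef_pos: [548.5, -347.7, 301.2]
tcp_rot: [0.001, 0.99, 0.142, -0.001]
wrist_force: [-1.2, 0.4, 0.5]
width: 85.2
grasp_force: 0.0
```

```bash
cat >> h.py <<'E'
from scipy.spatial.transform import Rotation
def tool(dw):
    q=r.sense()['tcp_rot']; return Rotation.from_quat([q[1],q[2],q[3],q[0]]).inv().apply(dw).round(1)
def st():
    s=r.sense(); print(round(s['time'],2),np.round(s['eef_pos'],1),np.round(s['tcp_rot'],4),np.round(s['wrist_force'],1),round(s['width'],1),round(s['grasp_force'],1)); return s
E
python3 - <<'E'
from h import *
st(); im,C=snap('wrist','w1.png')
print(proj(C,(529,-351,6)))
E
```

```text
1.75 [ 548.5 -347.7  301.2] [ 5.000e-04  9.898e-01  1.424e-01 -8.000e-04] [-1.2  0.4  0.5] 85.2 0.0
[281.3817862  172.60133375]
```

View pics/w1.png

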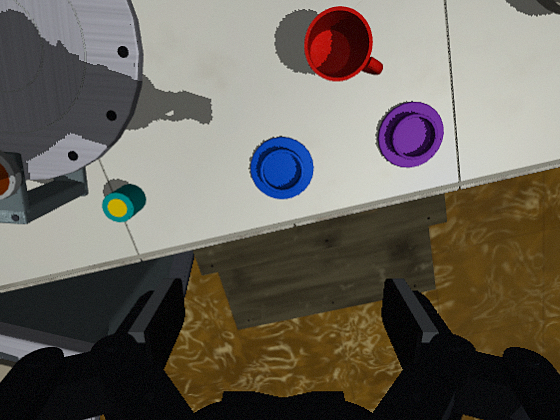

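The blue holder's base disc is centred near (281,167), with purple at (410,134), the red mug at (340,45) and the teal cap at (122,204). I'll fit the holder and move above the orange cap.

In the tool's units: -275 mm / 750 = -0.3667, -255 mm / 750 = -0.34.

Emit:
send_rows --increments '[[[0,-0.0267,0],[0,0,0]],[[0,-0.08,0],[0,0,0]],[[0,-0.1333,0],[0,0,0]],[[0,-0.1867,0],[0,0,0]],[[0,-0.24,0],[0,0,0]],[[0,-0.2933,0],[0,0,0]],[[0,-0.34,0],[0,0,0]],[[0,-0.3667,0],[0,0,0]]]'

```text
time: 2.6
eef_pos: [470.4, -80.7, 301.7]
tcp_rot: [-0.0, 0.99, 0.144, 0.0]
wrist_force: [-0.0, 0.2, -0.0]
width: 85.4
grasp_force: 0.0
```

In the tool's units: -5 mm / 750 = -0.0067.

Emit:
send_rows --increments '[[[0,-0.0067,0],[0,0,0]],[[0,-0.0067,0],[0,0,0]],[[0,-0.0067,0],[0,0,0]],[[0,-0.0067,0],[0,0,0]]]'

```text
time: 3.0
eef_pos: [470.7, -79.0, 301.2]
tcp_rot: [0.0, 0.99, 0.142, -0.0]
wrist_force: [0.1, -0.8, -0.5]
width: 85.9
grasp_force: 0.0
```

```bash
python3 - <<'E'
from h import *
st(); im,C=snap('wrist','w2.png')
print(np.array(ray(C,(280,210))), proj(C,(469,-79,178)))
E
```

```text
3.0 [470.7 -79.  301.2] [ 3.000e-04  9.898e-01  1.425e-01 -0.000e+00] [ 0.1 -0.8 -0.5] 85.9 0.0
[[ 5.50025375e+02 -5.51939457e+01  4.58632495e+02]
 [-3.11661505e-01 -8.32131092e-02 -9.46577445e-01]] [282.79251012 197.43477761]
```

View pics/w2.png

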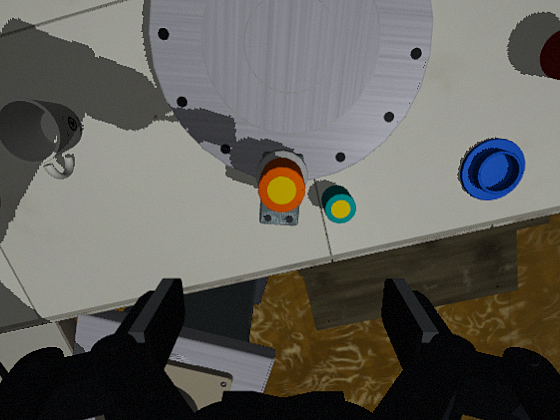

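The cap's yellow top is at (281,189), the teal decoy at (341,208), and the holder is also visible at (492,168). Now the fits.

```bash
python3 - <<'E'
from h import *
import copy
C=cal('wrist'); s=r.sense()
def Rq(q): return Rotation.from_quat([q[1],q[2],q[3],q[0]]).as_matrix()
# move calibration to w1 pose
q1=np.array([5e-4,.9898,.1424,-8e-4]);q1/=np.linalg.norm(q1); p1=np.array([548.5,-347.7,301.2])
R0=Rq(s['tcp_rot']);p0=np.array(s['eef_pos'])
R=cv2.Rodrigues(C[2])[0]; M=R0@Rq(q1).T; t=C[3].ravel()
# P_now = M(P-p1)+p0
C1=(C[0],C[1],cv2.Rodrigues(R@M)[0],t+R@(p0-M@p1))
def fit(f,lo,hi,x0,y0,x1,y1):
    h=cv2.cvtColor(cv2.imread('pics/'+f),cv2.COLOR_BGR2HSV); m=np.zeros(h.shape[:2],np.uint8); m[y0:y1,x0:x1]=cv2.inRange(h,lo,hi)[y0:y1,x0:x1]
    c=max(cv2.findContours(m,0,cv2.CHAIN_APPROX_NONE)[0],key=cv2.contourArea)
    return c[:,0,:].astype(float)
def circ(C,c,z):
    P=np.array([onz(C,u,z)[:2] for u in c]); (x,y),_=cv2.minEnclosingCircle(P.astype(np.float32))
    A=np.linalg.lstsq(np.c_[2*P,np.ones(len(P))],(P**2).sum(1),rcond=None)[0]
    return np.round([x,y,A[0],A[1],2*np.sqrt(A[2]+A[0]**2+A[1]**2)],1)
B=((100,130,40),(125,255,255))
print('holder w1',circ(C1,fit('w1.png',*B,230,120,330,210),5)); print('holder w2',circ(C,fit('w2.png',*B,440,120,540,220),5))
print('yellow',circ(C,fit('w2.png',(22,120,120),(35,255,255),255,160,308,215),178))
print('top full',circ(C,fit('w2.png',(3,150,150),(35,255,255),255,160,308,215),178))
# disc
h=cv2.imread('pics/top0.png')
# inner ring circle in the holder (top image check)
T=cal('top');print('holder top',circ(T,fit('top0.png',*B,340,180,385,220),5))
E
```

```text
holder w1 [ 534.4 -349.7  534.4 -349.6   81.6]
holder w2 [ 534.6 -349.3  534.3 -349.5   81.8]
yellow [474.8 -75.6 474.8 -75.6  23. ]
top full [475.2 -75.7 475.  -75.8  37.4]
holder top [ 530.6 -351.9  530.8 -351.3   78. ]
```

Holder (534.4, -349.6), with both views agreeing; cap (475, -75.7). Descend with the grasp high on the cap, so that the fingertips clear the ring's rim when placing.

In the tool's units: 126 mm / 750 = 0.168, 120 mm / 750 = 0.16.

Emit:
send_rows --increments '[[[0.0067,-0.0027,0.02],[0,0,0]],[[0.0067,-0.0027,0.0533],[0,0,0]],[[0.0067,-0.0027,0.0867],[0,0,0]],[[0.0067,-0.0027,0.12],[0,0,0]],[[0.0067,-0.0027,0.144],[0,0,0]],[[0.0067,-0.0027,0.16],[0,0,0]],[[0.0067,-0.0027,0.168],[0,0,0]],[[0.0067,-0.0027,0.168],[0,0,0]]]'

```text
time: 3.85
eef_pos: [474.4, -74.4, 174.6]
tcp_rot: [-0.0, 0.99, 0.143, -0.001]
wrist_force: [0.9, 1.1, -0.4]
width: 84.9
grasp_force: 0.0
```

Emit:
send_rows --increments '[[[0,0,0],[0,0,0]],[[0,0,0],[0,0,0]],[[0,0,0],[0,0,0]],[[0,0,0],[0,0,0]],[[0,0,0],[0,0,0]],[[0,0,0],[0,0,0]],[[0,0,0],[0,0,0]],[[0,0,0],[0,0,0]]]' --jaw 0.3 --newtons 30

```text
time: 4.65
eef_pos: [474.8, -73.9, 175.2]
tcp_rot: [-0.0, 0.99, 0.144, 0.0]
wrist_force: [0.3, 0.3, -0.0]
width: 25.5
grasp_force: 0.0
```

The width went to 25.5 mm with no grip force, so the cap is not between the pads. Look.

```bash
python3 - <<'E'
from h import *
st(); im,C=snap('wrist','w3.png')
im2,S=snap('side','s3.png')
a=cv2.imread('pics/w3.png');b=cv2.resize(cv2.imread('pics/s3.png')[180:300,230:390],(560,420),interpolation=cv2.INTER_CUBIC)
cv2.imwrite('pics/v3.png',cv2.resize(np.hstack([a,b]),(800,300)))
E
```

```text
4.65 [474.8 -73.9 175.2] [-0.      0.9896  0.1439  0.    ] [ 0.3  0.3 -0. ] 25.5 0.0
```

View pics/v3.png

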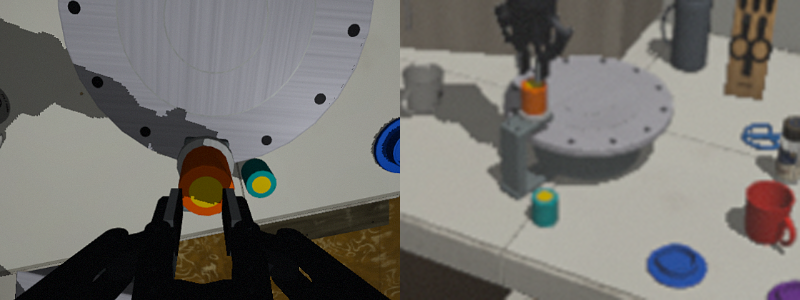

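The cap still stands untouched on the collar and the fingers seem to have closed above it. Check the heights by triangulation.

```bash
python3 - <<'E'
from h import *
S=cal('side');W=cal('wrist');T=cal('top')
def yc(f,x0,y0,x1,y1,lo=(22,100,60),hi=(35,255,255)):
    h=cv2.cvtColor(cv2.imread('pics/'+f),cv2.COLOR_BGR2HSV); m=np.zeros(h.shape[:2],np.uint8); m[y0:y1,x0:x1]=cv2.inRange(h,lo,hi)[y0:y1,x0:x1]
    ys,xs=np.nonzero(m); return np.array([(xs.min()+xs.max())/2,(ys.min()+ys.max())/2]),[xs.min(),xs.max(),ys.min(),ys.max()]
s=yc('s3.png',255,200,300,235);w=yc('w3.png',230,230,340,310);t=yc('top0.png',280,190,305,220)
so=yc('s3.png',270,200,300,240,(3,120,80),(35,255,255))
print('side yel',s,'side all',so,'wrist',w,'top',t)
for z in(134,153,160,178,190): print(z,'side',proj(S,(475,-75,z)).round(1),'wrist',proj(W,(475,-75,z)).round(1))
print('W,S',two(W,w[0],S,s[0]),'T,S',two(T,t[0],S,s[0]),'W,T',two(W,w[0],T,t[0]))
E
```

```text
side yel (array([283., 213.]), [np.int64(281), np.int64(285), np.int64(212), np.int64(214)]) side all (array([282.5, 218.5]), [np.int64(278), np.int64(287), np.int64(212), np.int64(225)]) wrist (array([287.5, 268. ]), [np.int64(264), np.int64(311), np.int64(247), np.int64(289)]) top (array([292. , 204.5]), [np.int64(289), np.int64(295), np.int64(202), np.int64(207)])
134 side [283.  222.5] wrist [285.6 233.3]
153 side [283.  218.2] wrist [285.8 246.3]
160 side [283.  216.6] wrist [285.9 251.7]
178 side [283.  212.5] wrist [286.2 267.5]
190 side [283.  209.7] wrist [286.5 279.8]
W,S (array([474.32672199, -76.0173394 , 176.61921373]), np.float64(0.31599283637062764)) T,S (array([473.1324752 , -76.58862845, 176.7305327 ]), np.float64(1.9266901444253037)) W,T (array([473.09108598, -76.39605944, 174.45928096]), np.float64(0.22712259851862732))
```

```bash
python3 - <<'E'
from h import *
a=cv2.imread('pics/s3.png')[170:250,240:330]; a=cv2.resize(a,(675,600),interpolation=cv2.INTER_CUBIC)
cv2.imwrite('pics/s3c.png',a)
E
```

```text
(no output)
```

View pics/s3c.png

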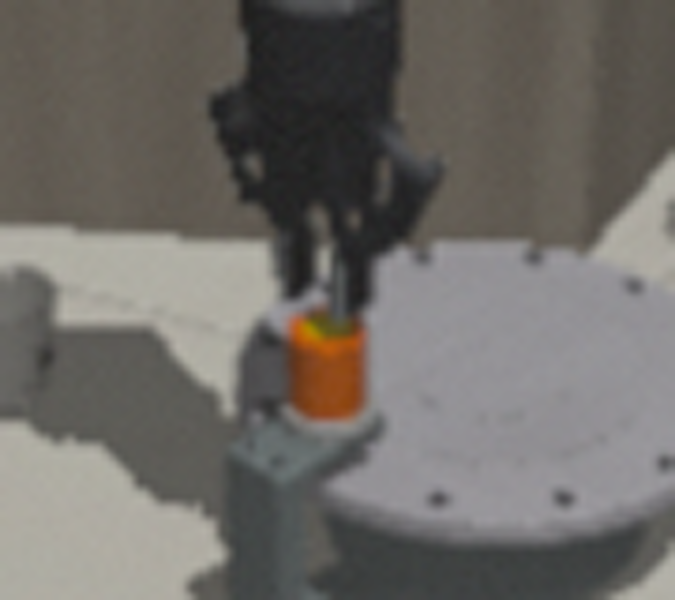

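```bash
python3 - <<'E'
from h import *
S=cal('side');W=cal('wrist')
for n,o in(('-y',1),('+y',-1)):
  for k in(13,20):
    for z in(153,165,175,185,195):
      P=np.array([474.8,-73.9,z])+np.array([.285,-.958,0])*o*k
      print(n,k,z,'crop',((proj(S,P)-[240,170])*7.5).round(),'w3half',(proj(W,P)/1.4).round())
E
```

```text
-y 13 153 crop [341. 370.] w3half [219. 176.]
-y 13 165 crop [341. 349.] w3half [220. 183.]
-y 13 175 crop [341. 332.] w3half [221. 189.]
-y 13 185 crop [341. 315.] w3half [222. 196.]
-y 13 195 crop [341. 297.] w3half [224. 204.]
-y 20 153 crop [352. 375.] w3half [228. 176.]
-y 20 165 crop [352. 355.] w3half [230. 183.]
-y 20 175 crop [352. 337.] w3half [231. 189.]
-y 20 185 crop [352. 320.] w3half [233. 196.]
-y 20 195 crop [352. 302.] w3half [235. 204.]
+y 13 153 crop [301. 351.] w3half [186. 176.]
+y 13 165 crop [301. 331.] w3half [185. 183.]
+y 13 175 crop [301. 314.] w3half [184. 189.]
+y 13 185 crop [300. 297.] w3half [183. 196.]
+y 13 195 crop [300. 279.] w3half [182. 204.]
+y 20 153 crop [290. 346.] w3half [177. 176.]
+y 20 165 crop [290. 326.] w3half [176. 183.]
+y 20 175 crop [290. 309.] w3half [175. 189.]
+y 20 185 crop [290. 292.] w3half [173. 196.]
+y 20 195 crop [290. 274.] w3half [171. 204.]
```

The cap's top triangulates to 177 mm, as it must. The image puts the fingertips at about z 180, not 153: they stand about 5 mm behind the reported TCP instead of 22 mm ahead. I'll reopen, go down 25 mm and regrip.

Emit:
send_rows --increments '[[[0,0,0],[0,0,0]],[[0,0,0],[0,0,0]],[[0,0,0],[0,0,0]],[[0,0,0],[0,0,0]],[[0,0,0],[0,0,0]],[[0,0,0],[0,0,0]],[[0,0,0],[0,0,0]],[[0,0,0],[0,0,0]]]' --jaw 1

```text
time: 5.55
eef_pos: [474.7, -73.9, 175.2]
tcp_rot: [-0.0, 0.99, 0.144, 0.0]
wrist_force: [-0.1, -0.8, -0.0]
width: 85.5
grasp_force: 0.0
```

In the tool's units: 25 mm / 750 = 0.0333, 23 mm / 750 = 0.0307.

Emit:
send_rows --increments '[[[0,0.0013,0.0053],[0,0,0]],[[0,0.0013,0.0107],[0,0,0]],[[0,0.0013,0.016],[0,0,0]],[[0,0.0013,0.0213],[0,0,0]],[[0,0.0013,0.0267],[0,0,0]],[[0,0.0013,0.0307],[0,0,0]],[[0,0.0013,0.0333],[0,0,0]],[[0,0.0013,0.0333],[0,0,0]]]'

```text
time: 6.35
eef_pos: [474.9, -74.8, 149.9]
tcp_rot: [-0.0, 0.99, 0.144, -0.0]
wrist_force: [0.2, -0.2, 0.3]
width: 85.2
grasp_force: 0.0
```

Emit:
send_rows --increments '[[[0,0,0],[0,0,0]],[[0,0,0],[0,0,0]],[[0,0,0],[0,0,0]],[[0,0,0],[0,0,0]],[[0,0,0],[0,0,0]],[[0,0,0],[0,0,0]],[[0,0,0],[0,0,0]],[[0,0,0],[0,0,0]]]' --jaw 0.3 --newtons 30

```text
time: 7.15
eef_pos: [475.2, -74.9, 150.6]
tcp_rot: [0.0, 0.99, 0.144, 0.0]
wrist_force: [-1.6, -0.3, 4.5]
width: 38.7
grasp_force: 30.0
```

```bash
python3 - <<'E'
from h import *
st(); im,C=snap('wrist','w4.png')
snap('side','s4.png')
a=cv2.imread('pics/w4.png')
b=cv2.resize(cv2.imread('pics/s4.png')[180:240,250:330],(560,420),interpolation=cv2.INTER_CUBIC)
cv2.imwrite('pics/v4.png',cv2.resize(np.hstack([a,b]),(800,300)))
E
```

```text
7.15 [475.2 -74.9 150.6] [1.000e-04 9.896e-01 1.438e-01 3.000e-04] [-1.6 -0.3  4.5] 38.7 30.0
```

View pics/v4.png

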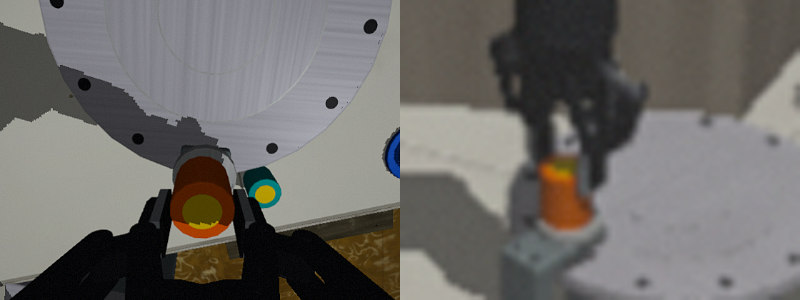

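The cap is gripped: 38.7 mm wide, 30 N. Lift straight up 60 mm.

In the tool's units: -60 mm / 750 = -0.08, -57 mm / 750 = -0.076.

Emit:
send_rows --increments '[[[0,0,-0.0067],[0,0,0]],[[0,0,-0.016],[0,0,0]],[[0,0,-0.0267],[0,0,0]],[[0,0,-0.04],[0,0,0]],[[0,0,-0.0533],[0,0,0]],[[0,0,-0.0667],[0,0,0]],[[0,0,-0.076],[0,0,0]],[[0,0,-0.08],[0,0,0]]]'

```text
time: 8.05
eef_pos: [475.5, -74.9, 211.3]
tcp_rot: [0.0, 0.99, 0.144, 0.001]
wrist_force: [0.1, -0.7, 0.0]
width: 38.8
grasp_force: 30.3
```

Emit:
send_rows --increments '[[[0,0,0],[0,0,0]],[[0,0,0],[0,0,0]],[[0,0,0],[0,0,0]]]'

```text
time: 8.35
eef_pos: [474.7, -74.8, 209.8]
tcp_rot: [-0.0, 0.99, 0.144, -0.0]
wrist_force: [0.5, -0.8, -0.7]
width: 38.9
grasp_force: 30.3
```

```bash
python3 - <<'E'
from h import *
s=st(); im,W=snap('wrist','w5.png')
h=cv2.cvtColor(cv2.imread('pics/w5.png'),cv2.COLOR_BGR2HSV); g=cv2.cvtColor(cv2.imread('pics/w4.png'),cv2.COLOR_BGR2HSV)
def bb(h,lo,hi):
    m=np.zeros(h.shape[:2],np.uint8); m[215:330,225:345]=cv2.inRange(h,lo,hi)[215:330,225:345]
    ys,xs=np.nonzero(m); return xs.min(),xs.max(),ys.min(),ys.max()
for q in(g,h): print(bb(q,(22,100,60),(35,255,255)),bb(q,(3,120,60),(35,255,255)))
b=bb(h,(22,100,60),(35,255,255)); u=((b[0]+b[1])/2,(b[2]+b[3])/2)
T=onz(W,u,s['eef_pos'][2]+27); print('cap top centre',T,'offset',T-s['eef_pos'])
print('move to holder tool',tool(np.array([534.4,-349.6,0])-[T[0],T[1],0]))
cv2.imwrite('pics/v5.png',cv2.resize(cv2.imread('pics/w5.png'),(560,420)))
E
```

```text
8.35 [474.7 -74.8 209.8] [-1.000e-04  9.896e-01  1.439e-01 -5.000e-04] [ 0.5 -0.8 -0.7] 38.9 30.3
(np.int64(255), np.int64(310), np.int64(272), np.int64(320)) (np.int64(238), np.int64(327), np.int64(225), np.int64(329))
(np.int64(252), np.int64(310), np.int64(272), np.int64(329)) (np.int64(238), np.int64(327), np.int64(215), np.int64(329))
cap top centre [471.29825722 -74.44414586 236.7970663 ] offset [-3.37311706  0.35332973 27.        ]
move to holder tool [-1.790e+01  2.817e+02 -1.000e-01]
```

View pics/v5.png

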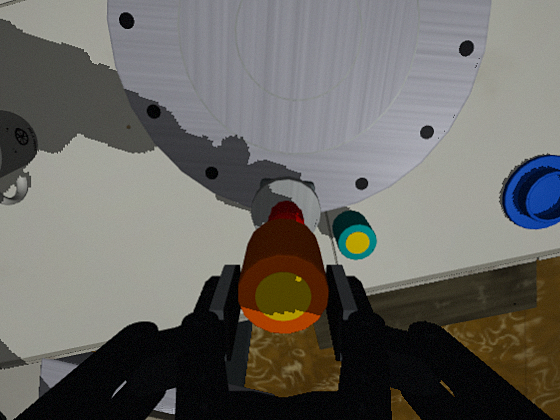

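The cap is lifted in the jaws (yellow top around (283,296)) and the red knob shows at (287,213). My yellow box was clipped by the lit patch, so I'll recompute with the ellipse centre.

```bash
python3 - <<'E'
from h import *
s=st(); W=cal('wrist')
T=onz(W,(282.7,296),s['eef_pos'][2]+27); print('cap top centre',T,T-s['eef_pos'])
h=cv2.cvtColor(cv2.imread('pics/w5.png'),cv2.COLOR_BGR2HSV)
m=cv2.inRange(h,(0,150,60),(2,255,255))|cv2.inRange(h,(170,150,60),(180,255,255)); m[:190]=0;m[240:]=0;m[:,:260]=0;m[:,315:]=0
ys,xs=np.nonzero(m); print('knob',xs.min(),xs.max(),ys.min(),ys.max()); 
u=((xs.min()+xs.max())/2,ys.min()); print('far top edge of knob @168',onz(W,u,168))
for z in(168,134): print(z,proj(W,(475,-75.5,z)))
print(tool(np.array([534.4-T[0],-349.6-T[1],0])))
E
```

```text
8.4 [474.7 -74.8 209.8] [-1.000e-04  9.896e-01  1.439e-01 -4.000e-04] [ 0.3  1.  -0.9] 38.8 30.3
cap top centre [473.7153967  -74.50705423 236.81887158] [-1.0125872   0.31734877 27.        ]
knob 270 303 207 224
far top edge of knob @168 [491.28048349 -71.5905796  168.        ]
168 [284.97316279 232.68294021]
134 [284.73831217 214.26126166]
[-2.02e+01  2.81e+02 -1.00e-01]
```

The knob is consistent with the cap's position. Carry the cap over the holder.

In the tool's units: 258 mm / 750 = 0.344, 228 mm / 750 = 0.304.

Emit:
send_rows --increments '[[[0,0.02,0],[0,0,0]],[[-0.004,0.06,0],[0,0,0]],[[-0.008,0.1067,0],[0,0,0]],[[-0.0107,0.1573,0],[0,0,0]],[[-0.0147,0.2067,0],[0,0,0]],[[-0.0187,0.256,0],[0,0,0]],[[-0.0213,0.304,0],[0,0,0]],[[-0.0253,0.344,0],[0,0,0]]]'

```text
time: 9.2
eef_pos: [529.9, -331.5, 209.8]
tcp_rot: [0.001, 0.99, 0.143, -0.0]
wrist_force: [0.0, 0.2, -0.4]
width: 38.9
grasp_force: 30.3
```

In the tool's units: 100 mm / 750 = 0.1333, 90 mm / 750 = 0.12.

Emit:
send_rows --increments '[[[-0.0013,0.02,0],[0,0,0]],[[-0.0013,0.0293,0.0133],[0,0,0]],[[-0.0013,0.0307,0.04],[0,0,0]],[[-0.0013,0.0307,0.0667],[0,0,0]],[[-0.0013,0.0307,0.0933],[0,0,0]],[[-0.0013,0.0307,0.12],[0,0,0]],[[-0.0013,0.0307,0.1333],[0,0,0]],[[-0.0013,0.0307,0.1333],[0,0,0]]]'

```text
time: 10.0
eef_pos: [534.6, -348.9, 108.2]
tcp_rot: [-0.001, 0.99, 0.144, -0.001]
wrist_force: [-0.1, 0.5, 0.9]
width: 38.8
grasp_force: 30.3
```

Emit:
send_rows --increments '[[[0,0,0],[0,0,0]],[[0,0,0],[0,0,0]]]'

```text
time: 10.2
eef_pos: [536.7, -350.2, 111.3]
tcp_rot: [0.001, 0.99, 0.144, 0.001]
wrist_force: [0.6, -0.4, -0.3]
width: 38.5
grasp_force: 30.3
```

```bash
python3 - <<'E'
from h import *
s=st(); im,W=snap('wrist','w6.png')
h=cv2.cvtColor(cv2.imread('pics/w6.png'),cv2.COLOR_BGR2HSV)
m=cv2.inRange(h,(22,100,60),(35,255,255)); m[:250]=0;m[345:]=0;m[:,:225]=0;m[:,345:]=0
ys,xs=np.nonzero(m); print(xs.min(),xs.max(),ys.min(),ys.max())
T=onz(W,(282.7,296),s['eef_pos'][2]+27); print('cap',T)
b=cv2.inRange(h,(100,130,40),(125,255,255)); c=max(cv2.findContours(b,0,cv2.CHAIN_APPROX_NONE)[0],key=cv2.contourArea)[:,0,:]
print('blue bbox',c.min(0),c.max(0))
# widest-row / base circle fit on visible far(+x) arc, at z 6
P=np.array([onz(W,u,6)[:2] for u in c.astype(float)])
d=np.hypot(*(P-[534.4,-349.6]).T); k=d>38
A=np.linalg.lstsq(np.c_[2*P[k],np.ones(k.sum())],(P[k]**2).sum(1),rcond=None)[0]
print('base fit',A[:2],2*np.sqrt(A[2]+A[0]**2+A[1]**2),k.sum(), 'd range',d[k].min(),d[k].max())
E
```

```text
10.2 [ 536.7 -350.2  111.3] [6.000e-04 9.896e-01 1.440e-01 8.000e-04] [ 0.6 -0.4 -0.3] 38.5 30.3
255 310 272 319
cap [ 535.53647106 -349.97455601  138.28133605]
blue bbox [230 152] [334 240]
base fit [ 534.69322033 -349.7260464 ] 81.93479248960443 228 d range 38.1683469371365 41.709355078040325
```

The cap (535.5, -350) is over the holder (534.6, -349.7). Lower it.

In the tool's units: 82 mm / 750 = 0.1093, 79 mm / 750 = 0.1053.

Emit:
send_rows --increments '[[[-0.0007,0,0.02],[0,0,0]],[[-0.0007,0,0.0427],[0,0,0]],[[-0.0007,0,0.064],[0,0,0]],[[-0.0007,0,0.08],[0,0,0]],[[-0.0007,0,0.0907],[0,0,0]],[[-0.0007,0,0.0987],[0,0,0]],[[-0.0007,0,0.1053],[0,0,0]],[[-0.0007,0,0.1093],[0,0,0]]]'

```text
time: 11.05
eef_pos: [535.5, -350.1, 28.0]
tcp_rot: [0.0, 0.99, 0.144, 0.0]
wrist_force: [-0.5, -0.2, -0.4]
width: 38.8
grasp_force: 30.3
```

In the tool's units: 4.5 mm / 750 = 0.006, 4 mm / 750 = 0.0053.

Emit:
send_rows --increments '[[[0,0,0.0027],[0,0,0]],[[0,0,0.004],[0,0,0]],[[0,0,0.0053],[0,0,0]],[[0,0,0.006],[0,0,0]],[[0,0,0.006],[0,0,0]],[[0,0,0.006],[0,0,0]]]'

```text
time: 11.65
eef_pos: [535.5, -350.1, 23.9]
tcp_rot: [0.0, 0.99, 0.144, 0.0]
wrist_force: [-0.2, 0.7, -0.9]
width: 38.8
grasp_force: 30.3
```

In the tool's units: 1.5 mm / 750 = 0.002, 1 mm / 750 = 0.0013.

Emit:
send_rows --increments '[[[0,0,0.0007],[0,0,0]],[[0,0,0.0013],[0,0,0]],[[0,0,0.002],[0,0,0]],[[0,0,0.002],[0,0,0]]]'

```text
time: 12.05
eef_pos: [535.5, -350.1, 22.7]
tcp_rot: [0.0, 0.99, 0.144, 0.0]
wrist_force: [-0.8, 1.3, 4.9]
width: 38.8
grasp_force: 30.7
```

It touches the base (4.9 N). Release and check.

Emit:
send_rows --increments '[[[0,0,0],[0,0,0]],[[0,0,0],[0,0,0]],[[0,0,0],[0,0,0]],[[0,0,0],[0,0,0]],[[0,0,0],[0,0,0]],[[0,0,0],[0,0,0]]]' --jaw 0.85

```text
time: 12.65
eef_pos: [535.3, -350.0, 22.2]
tcp_rot: [-0.0, 0.99, 0.144, -0.0]
wrist_force: [-0.3, 0.3, 0.5]
width: 72.6
grasp_force: 0.0
```

In the tool's units: -195 mm / 750 = -0.26, -185 mm / 750 = -0.2467.

Emit:
send_rows --increments '[[[0,0,-0.008],[0,0,0]],[[0,0,-0.0267],[0,0,0]],[[0,0,-0.06],[0,0,0]],[[0,0,-0.1067],[0,0,0]],[[0,0,-0.16],[0,0,0]],[[0,0,-0.2133],[0,0,0]],[[0,0,-0.2467],[0,0,0]],[[0,0,-0.26],[0,0,0]]]'

```text
time: 13.45
eef_pos: [537.0, -351.0, 221.8]
tcp_rot: [0.002, 0.99, 0.144, 0.003]
wrist_force: [-0.3, 0.4, 0.9]
width: 72.8
grasp_force: 0.0
```

Emit:
send_rows --increments '[[[0,0,0],[0,0,0]],[[0,0,0],[0,0,0]],[[0,0,0],[0,0,0]]]'

```text
time: 13.75
eef_pos: [534.4, -349.4, 215.3]
tcp_rot: [-0.001, 0.99, 0.144, -0.001]
wrist_force: [0.3, 0.4, -0.2]
width: 72.7
grasp_force: 0.0
```

```bash
python3 - <<'E'
from h import *
s=st(); im,W=snap('wrist','w7.png')
h=cv2.cvtColor(cv2.imread('pics/w7.png'),cv2.COLOR_BGR2HSV)
def circ(lo,hi,z):
    m=cv2.inRange(h,lo,hi); c=max(cv2.findContours(m,0,cv2.CHAIN_APPROX_NONE)[0],key=cv2.contourArea)[:,0,:].astype(float)
    P=np.array([onz(W,u,z)[:2] for u in c]); print(c.min(0),c.max(0),cv2.minEnclosingCircle(P.astype(np.float32)))
circ((22,100,60),(35,255,255),50); circ((3,120,60),(35,255,255),50); circ((100,130,40),(125,255,255),5)
E
```

```text
13.75 [ 534.4 -349.4  215.3] [-0.0011  0.9896  0.1439 -0.0013] [ 0.3  0.4 -0.2] 72.7 0.0
[272. 171.] [296. 194.] ((534.4517211914062, -349.4276123046875), 11.984713554382324)
[417. 186.] [559. 396.] ((468.42120361328125, -633.4398193359375), 142.81521606445312)
[246. 133.] [323. 208.] ((534.3453979492188, -349.6972351074219), 41.68149948120117)
```

The cap stands centred (0.3 mm off), upright and released. Go to the knob.

In the tool's units: -258 mm / 750 = -0.344, -228 mm / 750 = -0.304.

Emit:
send_rows --increments '[[[0.0013,-0.02,0],[0,0,0]],[[0.004,-0.06,0],[0,0,0]],[[0.008,-0.1067,0],[0,0,0]],[[0.012,-0.1573,0],[0,0,0]],[[0.016,-0.2067,0],[0,0,0]],[[0.02,-0.256,0],[0,0,0]],[[0.024,-0.304,0],[0,0,0]],[[0.0267,-0.344,0],[0,0,0]]]'

```text
time: 14.6
eef_pos: [480.0, -94.8, 216.3]
tcp_rot: [-0.001, 0.989, 0.145, -0.001]
wrist_force: [0.1, 1.2, -0.4]
width: 72.6
grasp_force: 0.0
```

In the tool's units: -23 mm / 750 = -0.0307, -21 mm / 750 = -0.028.

Emit:
send_rows --increments '[[[0.0007,-0.02,0],[0,0,0]],[[0.0007,-0.028,0],[0,0,0]],[[0.0007,-0.0307,0],[0,0,0]],[[0.0007,-0.0307,0],[0,0,0]],[[0.0007,-0.0307,0],[0,0,0]],[[0.0007,-0.0307,0],[0,0,0]]]'

```text
time: 15.2
eef_pos: [475.2, -76.0, 217.1]
tcp_rot: [0.0, 0.99, 0.143, 0.0]
wrist_force: [0.5, -0.7, -0.4]
width: 72.4
grasp_force: 0.0
```

```bash
python3 - <<'E'
from h import *
s=st(); im,W=snap('wrist','w8.png')
h=cv2.cvtColor(cv2.imread('pics/w8.png'),cv2.COLOR_BGR2HSV)
m=cv2.inRange(h,(0,140,60),(4,255,255))|cv2.inRange(h,(170,140,60),(180,255,255)); m[:,:240]=0;m[:,330:]=0
c=max(cv2.findContours(m,0,cv2.CHAIN_APPROX_NONE)[0],key=cv2.contourArea)[:,0,:]; print(c.min(0),c.max(0))
print('pred top',proj(W,(475,-75.5,168)),'near(-x) top edge',proj(W,(463.5,-79,168)))
lo=c[:,1].max(); u=(c[:,0].min()+c[:,0].max())/2
p=onz(W,(u,lo),168); print('edge',p,'centre est',p+12*np.array([.959,.285,0]))
E
```

```text
15.2 [475.2 -76.  217.1] [2.000e-04 9.897e-01 1.429e-01 0.000e+00] [ 0.5 -0.7 -0.4] 72.4 0.0
[265 209] [302 242]
pred top [282.85943659 228.49850774] near(-x) top edge [283.02016326 245.71104269]
edge [466.10746112 -78.55416244 168.        ] centre est [477.61546112 -75.13416244 168.        ]
```

The knob is centred at about (476, -75), under the jaws. Descend to TCP 138, which puts the tips above the collar, and close.

In the tool's units: 79 mm / 750 = 0.1053, 75 mm / 750 = 0.1.

Emit:
send_rows --increments '[[[0.0013,-0.0007,0.02],[0,0,0]],[[0.0013,-0.0007,0.0427],[0,0,0]],[[0.0013,-0.0007,0.064],[0,0,0]],[[0.0013,-0.0007,0.08],[0,0,0]],[[0.0013,-0.0007,0.092],[0,0,0]],[[0.0013,-0.0007,0.1],[0,0,0]],[[0.0013,-0.0007,0.1053],[0,0,0]],[[0.0013,-0.0007,0.1053],[0,0,0]]]'

```text
time: 16.05
eef_pos: [475.8, -74.1, 138.0]
tcp_rot: [-0.0, 0.99, 0.144, -0.0]
wrist_force: [0.1, 0.0, -0.2]
width: 72.2
grasp_force: 0.0
```

Emit:
send_rows --increments '[[[0,0,0],[0,0,0]],[[0,0,0],[0,0,0]],[[0,0,0],[0,0,0]],[[0,0,0],[0,0,0]],[[0,0,0],[0,0,0]],[[0,0,0],[0,0,0]],[[0,0,0],[0,0,0]],[[0,0,0],[0,0,0]]]' --jaw 0.1 --newtons 70

```text
time: 16.85
eef_pos: [476.8, -76.1, 139.2]
tcp_rot: [0.001, 0.99, 0.143, 0.001]
wrist_force: [-0.3, -5.1, 5.3]
width: 20.1
grasp_force: 68.3
```

Gripped at 68 N. Pull straight up.

In the tool's units: -17 mm / 750 = -0.0227, -16 mm / 750 = -0.0213.

Emit:
send_rows --increments '[[[0,0,-0.004],[0,0,0]],[[0,0,-0.008],[0,0,0]],[[0,0,-0.012],[0,0,0]],[[0,0,-0.016],[0,0,0]],[[0,0,-0.0187],[0,0,0]],[[0,0,-0.0213],[0,0,0]],[[0,0,-0.0227],[0,0,0]],[[0,0,-0.0227],[0,0,0]]]'

```text
time: 17.65
eef_pos: [476.7, -76.0, 154.9]
tcp_rot: [0.001, 0.99, 0.143, 0.001]
wrist_force: [3.4, -5.3, -9.8]
width: 20.6
grasp_force: 68.8
```

In the tool's units: -2 mm / 750 = -0.0027, -1 mm / 750 = -0.0013.

Emit:
send_rows --increments '[[[0,0,-0.0013],[0,0,0]],[[0,0,-0.0027],[0,0,0]],[[0,0,-0.0027],[0,0,0]],[[0,0,-0.0027],[0,0,0]]]'

```text
time: 18.05
eef_pos: [476.7, -76.0, 156.7]
tcp_rot: [0.001, 0.99, 0.143, 0.001]
wrist_force: [4.3, -4.7, -9.4]
width: 20.2
grasp_force: 68.8
```

In the tool's units: -2 mm / 750 = -0.0027, -1 mm / 750 = -0.0013.

Emit:
send_rows --increments '[[[0,0,-0.0013],[0,0,0]],[[0,0,-0.0027],[0,0,0]],[[0,0,-0.0027],[0,0,0]],[[0,0,-0.0027],[0,0,0]]]'

```text
time: 18.45
eef_pos: [476.6, -76.0, 157.5]
tcp_rot: [0.001, 0.99, 0.143, 0.0]
wrist_force: [6.7, -5.2, -21.5]
width: 20.5
grasp_force: 70.3
```

```bash
python3 - <<'E'
from h import *
st(); snap('wrist','w9.png'); snap('side','s9.png')
h=cv2.cvtColor(cv2.imread('pics/s9.png'),cv2.COLOR_BGR2HSV)
a=cv2.imread('pics/w9.png')[150:360,170:390]
b=cv2.imread('pics/s9.png')[180:240,250:313]
cv2.imwrite('pics/v9.png',np.hstack([cv2.resize(a,(400,382)),cv2.resize(b,(400,382),interpolation=cv2.INTER_CUBIC)]))
S=cal('side')
for z in(134,140,152,168,186): print(z,((proj(S,(475,-75.5,z))-[250,180])*6.35).round()+[400,0])
E
```

```text
18.45 [476.6 -76.  157.5] [1.000e-03 9.897e-01 1.433e-01 4.000e-04] [  6.7  -5.2 -21.5] 20.5 70.3
134 [610. 270.]
140 [610. 262.]
152 [610. 244.]
168 [610. 221.]
186 [610. 195.]
```

View pics/v9.png

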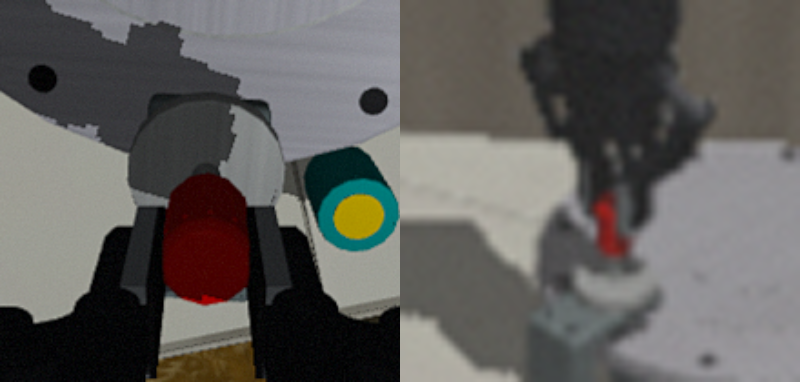

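The knob is raised, with its stem showing under it and its top at about 186 mm (168 + 18). The force jumped from 9.4 to 21.5 N over the last 2 mm, so the plunger is at its stop. Hand in.

```bash
python3 -c "
from h import *
st(); print(r.job_done())"
```

```text
18.55 [476.6 -76.  157.5] [1.000e-03 9.897e-01 1.433e-01 4.000e-04] [  7.1  -5.7 -22.9] 20.6 70.3
the job is handed in; nothing more can be done
None
```

I handed the job in at 18.6 s: the orange cap stands released in the blue holder, measured about 0.3 mm off centre, and the red knob is gripped at 70 N with the plunger pulled up against its stop (the hand-in call returned no verdict).

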